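Line up power boards by length on the staging rail

ROBOT

A 7-joint arm with a two-finger parallel gripper is mounted at the origin on the work surface. World frame = base frame: x ahead of the robot, y to its left, z up, the work surface at z = 0. Lengths are in m, angles in rad, forces in N, time in s.
With the tool pointing down it reaches from about 0.425 to 0.95 m from the base axis. Payload 4.7 kg.
Tool frame: the origin (TCP) lies on the centre line of the jaws, within the pads' length; the fingertips stand robot.nose_length ahead of it and the grasp point (between the pads) lies 8 mm behind it (robot.nose_length is the distance from the TCP to the fingertips, in m); z points along the fingers, y is the line along which they close (so a half turn about z gives the same grasp; the last joint's range is limited). The gripper opens to 85 mm and grips with 20 to 120 N. Pads are 22 mm wide; open, the fingers measure 114 mm over their backs; the gripper's body (76 mm by 85 mm) begins 54 mm behind the grasp point. The pads swing forward as they close: fully open they stand 13 mm farther back than shut.
Start: joints at [1.084, 0.469, -0.049, 1.532, 0.024, 1.141, -0.082], TCP at [0.298, -0.605, 0.242] pointing down, gripper open.
Joint ranges: [-2.59, 2.59], [-0.33, 1.99], [-1.39, 1.29], [0.1, 2.45], [-1.04, 4.18], [0.21, 1.99], [-2.66, 2.66]. Speed limits (rad/s): [2.57, 2.57, 3.14, 3.14, 3.14, 3.14, 3.14].

INTERFACE

Orientations are given as [roll, pitch, yaw] about the fixed x, y, z axes, in that order (R = Rz(yaw) Ry(pitch) Rx(roll)).
In Python, from plant import robot gives the robot as it stands. Calls block until the motion is done:
- robot.goto(position, orientation): joint-space move of the TCP to a pose.
- robot.move_straight(position, vel=0.15, attitude=None, contact_N=None): straight line of the TCP; attitude=None keeps the orientation; vel is the mean speed in m/s. With contact_N (N) it stops when the force on the tool has changed by that much, and returns True; else False.
- robot.move_joints(angles): joint-space move.
- robot.grip(opening, strength=None): opening from 0.0 (shut) to 1.0 (fully open); strength is the grip in N (None keeps the last); returns when the fingers have stopped.
- robot.sleep(seconds).
- robot.inverse_kinematics(position, orientation): joint angles nearest the present ones, or None.
- robot.sense(): the state.
- robot.grab_frame(name): name is "side" or "top"; returns a dict with "image" (480x640x3 uint8, red, green, blue), "range_z" (480x640 float32, m along the optical axis (not along the pixel's ray), 0 where there is no reading), "fx", "fy", "cx", "cy" (pixels), "R" (3x3) and "t" (3): a world point X has camera coordinates R X + t. Camera axes: x right, y down, z forward; pixel columns grow to the right and rows downward; lengths in m; the calibration is good to about 2 mm. A picture is of the moment at which its call begins.
A pose or a line that the arm cannot do raises robot.IKError and nothing moves.
- robot.close_job(): hands the job in; it is judged then, once.
The state is a dict: "t": time; "joint_pos": joint angles; "joint_velocities": joint speeds; "effort": joint torques, N m; "tcp_pos": TCP position; "tcp_rot": TCP orientation; "wrist_force": force on the tool from outside, world axes, zero at the start; "torque": the same for the moment, N m; "opening": opening from 0.0 (shut) to 1.0 (fully open); "gripper_force": force on a finger pad.
Only numpy, scipy, OpenCV 4.12 (cv2) and the standard library are available. Lean on these libraries where they do the work, as an engineer would, in place of code of your own. Each camera call takes 0.05 s, during which the arm holds its last target. There are 200 camera calls.

TASK

Line up the four circuit boards by length on the yellow marks of the blue staging rail, one to each mark, the shortest at the end with the red stop block and each next one longer, every board centred in its mark and square to it, its long side across the rail. One board still sits on the two locating pins of the print nest: lift it straight up off them without cocking it. Keep the boards level, set them down rather than drop them, and leave the jar of solder paste where it stands.

Things in the scene. Friction and masses are not known exactly. Their poses are not given: they have to be found in the camera images.
- board_60: Shortest green circuit board, 60 (x) x 50 (y) mm, loose on table. All four boards: 5 mm feet, 3 mm board, small parts to 16 mm up near the corners; black finned heat sink in the middle, 26 (x) x 32 (y) mm, 8 to 48 mm up: grip it across its 26 mm, closing along x, fingertips 14 to 20 mm up. Half a turn about z is the same. Origin: centre of underside (under the feet), x the long way, z up.
- board_78: Second shortest board, 78 (x) x 50 (y) mm, loose on the table; built like board_60: same feet, same heat sink in the middle. Origin: centre of underside, x the long way, z up.
- board_96: Second longest board, 96 (x) x 50 (y) mm, built like board_60. Starts on the print nest, a fixed aluminium plate 130 x 80 x 12 mm, feet on its top; two 6 mm brass pins at (37, 15.5) and (-37, -15.5) mm stand 16 mm above the plate through the board's 9 mm holes. Lift straight up over 16 mm, level, before moving sideways. Origin: centre of underside, x the long way, z up.
- board_114: Longest board, 114 (x) x 50 (y) mm, loose on the table; built like board_60: same feet, same heat sink in the middle. Origin: centre of underside, x the long way, z up.
- mark_a: Yellow outline 126 (x) x 68 (y) mm printed on the blue staging rail, the leftmost (+y) of four in a row seen from the robot, 90 mm apart along the rail (y). Origin: its centre on the rail's top, 6 mm above the table; x runs across the rail, the way the boards' long axis must lie, either way round. The mark next to the red stop takes the shortest board.
- mark_b: Yellow outline 126 (x) x 68 (y) mm printed on the blue staging rail, the second from the left of four in a row seen from the robot, 90 mm apart along the rail (y). Origin: its centre on the rail's top, 6 mm above the table; x runs across the rail, the way the boards' long axis must lie, either way round. The mark next to the red stop takes the shortest board.
- mark_c: Yellow outline 126 (x) x 68 (y) mm printed on the blue staging rail, the third from the left of four in a row seen from the robot, 90 mm apart along the rail (y). Origin: its centre on the rail's top, 6 mm above the table; x runs across the rail, the way the boards' long axis must lie, either way round. The mark next to the red stop takes the shortest board.
- mark_d: Yellow outline 126 (x) x 68 (y) mm printed on the blue staging rail, the rightmost (-y) of four in a row seen from the robot, 90 mm apart along the rail (y). Origin: its centre on the rail's top, 6 mm above the table; x runs across the rail, the way the boards' long axis must lie, either way round. The mark next to the red stop takes the shortest board.
- stop_red: Red stop block, 70 mm (x) by 28 mm (y) and 30 mm high, fixed on the rail 65 mm beyond the centre of mark_a or mark_d; a grey block of the same shape is at the other end. Origin: centre of its underside, 6 mm above the table. Which end is red changes from start to start.
- jar: Bystander: closed round jar of solder paste, white lid, green label, 62 mm in diameter and 66 mm high, standing loose on the table beyond the rail's right (-y) end. Origin: centre of its underside.
Mind the look-alikes: they are no part of the job. What is shaped like the board_60 but pink or purple is not meant.

How it is judged:
By the outcome, as a careful person would: the job done as asked, in the order asked, and still so for the second after the job is handed in, with the robot touching nothing.
It also fails if it takes over 99 s, if anything falls off the work surface, if the arm or the gripper's body presses on something with over 40 N, if the wrist force passes 120 N, or if a joint passes its speed limit or range.

## Working session

There is one attempt and no reset: what is moved stays moved. The work goes in short steps, each a Python script; the robot and the scene stay as the last script left them, time stands still between calls to the robot, and variables do not carry over. Pictures are saved under pics/ and viewed, at most 14 in all, crops included, and the job is handed in when it is done.

```bash
mkdir -p pics; ls
python3 - <<'E'
from plant import robot
import cv2,numpy as np
print(robot.nose_length,robot.sense())
for n in("top","side"):
    f=robot.grab_frame(n); cv2.imwrite(f"pics/{n}0.png",f["image"][...,::-1])
    np.savez(f"{n}0.npz",**f); print(n,f["fx"],f["cx"],f["cy"],f["R"],f["t"], (f["range_z"]>0).mean())
E
```

```text
pics
0.011 {'t': 0.0, 'joint_pos': array([ 1.08409739,  0.46946542, -0.04862325,  1.53368341,  0.02410605,
        1.14104753, -0.08228704]), 'joint_velocities': array([-0.00131868,  0.00062753, -0.00116188, -0.00025175, -0.0005826 ,
        0.0007919 , -0.00102335]), 'effort': array([ 4.97268629e-04, -5.10305858e+01, -4.67861351e-02, -2.37712133e+01,
        1.07042142e-02,  7.54631998e-03,  7.63242696e-06]), 'tcp_pos': array([ 0.29810272, -0.60496783,  0.2412498 ]), 'tcp_rot': array([-3.13957615e+00,  6.86792385e-05,  4.57871151e-01]), 'wrist_force': array([-0.21079612,  0.18970628, -0.06445306]), 'torque': array([ 0.02874189, -0.00243625,  0.02939999]), 'gripper_force': 0.0, 'opening': 0.9982352639188268}
top 454.85817108565993 312.5255794906405 246.2920997513402 [[-0.01903483 -0.99909201 -0.0381159 ]
 [-0.9928876   0.02337028 -0.11673924]
 [ 0.11752402  0.03562269 -0.99243092]] [-0.00480546  0.48864567  0.97166738] 0.9960123697916666
side 483.28883194637905 321.56132113517276 246.23713344783195 [[-0.965616   -0.25981409  0.00907658]
 [-0.18438634  0.65983603 -0.72843537]
 [ 0.18326872 -0.70506244 -0.6850544 ]] [0.48244191 0.16900772 0.76470658] 0.9959016927083333
```

View pics/top0.png

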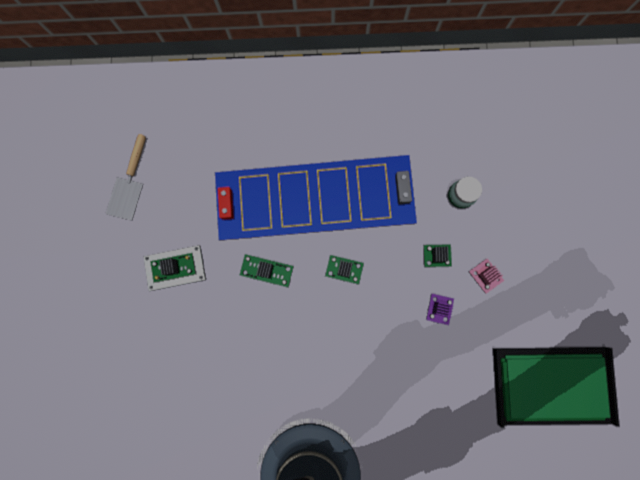

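View pics/side0.png

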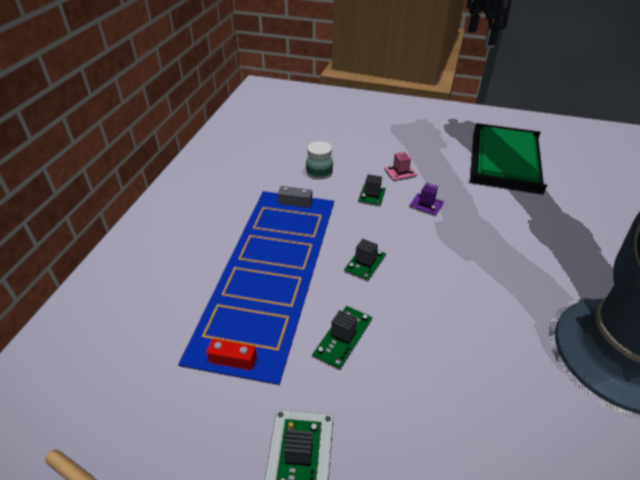

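The top view shows the red stop on the left (+y) end at (225,203), so the order is a=60, b=78, c=96 and d=114. The boards are at 114 (267,270), 78 (345,269), 60 (437,255) and 96 on the nest (175,267). The decoys are pink (487,275) and purple (440,309), and the jar is at (465,192). The side view agrees. Next I'll measure from both views.

```bash
cat > vis.py <<'E'
import numpy as np,cv2
from scipy.optimize import least_squares
def cloud(f):
    v,u=np.mgrid[:480,:640]; z=f["range_z"]
    c=np.stack([(u-f["cx"])/f["fx"]*z,(v-f["cy"])/f["fy"]*z,z],-1)
    return (c-f["t"])@f["R"]          # R^T (c - t)
def plane(f,uv,h):                    # pixels -> world on plane z=h
    uv=np.asarray(uv,float).reshape(-1,2)
    d=np.c_[(uv[:,0]-f["cx"])/f["fx"],(uv[:,1]-f["cy"])/f["fy"],np.ones(len(uv))]@f["R"]
    o=-f["t"]@f["R"]; return (o+d*((h-o[2])/d[:,2])[:,None])[:,:2]
def comps(m,amin):
    n,l,s,c=cv2.connectedComponentsWithStats(m.astype(np.uint8),connectivity=8)
    return [l==i for i in range(1,n) if s[i,4]>amin]
def rect(p):
    (cx,cy),(w,h),a=cv2.minAreaRect((p*1000).astype(np.float32))
    if w<h: w,h,a=h,w,a+90
    return cx,cy,w,h,(a+90)%180-90    # mm, deg of the long axis
def masks(f):
    P=cloud(f); hsv=cv2.cvtColor(f["image"],cv2.COLOR_RGB2HSV).astype(int)
    H,S,V=hsv[...,0],hsv[...,1],hsv[...,2]
    area=(P[...,0]>.25)&(P[...,0]<.85)&(abs(P[...,1])<.5)&(P[...,2]<.1)
    return P,H,S,V,area
def boards(f):
    P,H,S,V,area=masks(f); out=[]
    g=area&(H>45)&(H<85)&(S>90)&(V>30)
    g=cv2.morphologyEx(g.astype(np.uint8),cv2.MORPH_CLOSE,np.ones((5,5)))
    for m in comps(g,120):
        e=cv2.erode(m.astype(np.uint8),np.ones((3,3)))>0
        z=np.percentile(P[e][:,2],30) if e.any() else 0
        v,u=np.nonzero(m); out.append((rect(plane(f,np.c_[u,v],z)),z*1000,m.sum()))
    return out
def sinks(f):                         # tops of heat sinks: points over 30 mm, dark
    P,H,S,V,area=masks(f); out=[]
    for m in comps(area&(P[...,2]>.028)&(P[...,2]<.075)&(V<110),40):
        z=np.percentile(P[m][:,2],90); t=m&(P[...,2]>z-.006)
        v,u=np.nonzero(t); out.append((rect(plane(f,np.c_[u,v],z)),z*1000,t.sum()))
    return out
def marks(f):
    P,H,S,V,area=masks(f); out=[]
    y=area&(H>8)&(H<35)&(S>50)&(V>60)&(P[...,2]<.03)
    for m in comps(y,60):
        v,u=np.nonzero(m); z=np.median(P[m][:,2])
        out.append((rect(plane(f,np.c_[u,v],z)),z*1000,m.sum()))
    return out
def show(n,L):
    print(n)
    for r,z,k in sorted(L,key=lambda q:-q[0][1]): print("  ",np.round(r,1),"z",round(float(z),1),k)
E
python3 - <<'E'
from vis import *
for n in("top","side"):
    f=dict(np.load(n+"0.npz")); print("##",n)
    show("boards",boards(f));show("sinks",sinks(f));show("marks",marks(f))
    P,H,S,V,area=masks(f)
    for nm,m in(("red",area&((H<6)|(H>174))&(S>150)&(P[...,2]>.028)),("white",area&(P[...,2]>.055))):
        print(nm,np.round(1000*np.median(P[m],axis=0),1),m.sum())
    m=(abs(P[...,0]-.6)<.02)&(P[...,1]>-.35)&(P[...,1]<.35); print("z table",np.percentile(P[(abs(P[...,0]-.35)<.03)&(abs(P[...,1])<.3)][:,2],[10,50,90])*1000)
E
```

```text
## top
boards
   [449.7 298.6  94.3  46.8 -80. ] z 19.7 597
   [439.4  90.6 111.8  46.7  74.9] z 7.3 831
   [438.2 -83.6  74.7  47.1  74.8] z 7.3 546
   [ 463.9 -290.2   58.    46.8   88.6] z 7.2 339
sinks
   [449.1 297.9  32.   27.7   9.3] z 61.2 154
   [438.8  90.5  31.8  26.3 -14.6] z 49.6 115
   [ 614.8 -218.    69.6   28.2    3.2] z 38.6 347
   [ 355.7 -288.7   25.5    8.1   74.8] z 49.9 32
   [ 463.  -289.8   29.9   27.    -1.3] z 50.0 129
   [ 585.9 -335.1   50.7   19.9   41.6] z 60.1 46
   [ 416.7 -391.5   30.4   25.1  -53.2] z 44.9 43
marks
   [713.4 390.2  99.1  20.7 -16. ] z 18.0 349
   [ 5.948e+02  1.451e+02  1.257e+02  1.390e+01 -1.000e-01] z 6.8 76
   [ 5.979e+02  9.220e+01  1.256e+02  2.740e+01 -3.000e-01] z 7.2 81
   [609.7  53.1 134.4  49.1 -19. ] z 6.8 103
   [594.2  -0.7 135.7  54.9 -18.7] z 6.7 108
   [605.9 -35.6 125.5  14.2   0.9] z 6.8 88
   [608.6 -86.9 125.6  24.6   2.8] z 7.2 89
   [ 634.  -121.7   90.3   26.2  -13.7] z 7.4 64
   [ 614.8 -184.2  123.5   10.6    2.1] z 7.0 82
red [590.1 176.7  36.1] 305
white [ 591.3 -342.    65.5] 702
z table [-1.75248796e+0
[... 320 characters left out ...]
.8   9.9] z 61.0 509
   [586.9 193.3  72.5  27.1  22.5] z 34.0 114
   [439.1  93.7  32.3  29.6 -14.8] z 48.8 316
   [438.  -79.   32.8  31.2 -16.2] z 48.8 214
   [ 614.2 -210.7   67.6   30.6    4.7] z 37.4 249
   [ 347.3 -282.3   32.4   24.8   74.1] z 47.6 85
   [ 464.1 -285.3   34.8   31.9  -89.5] z 48.4 139
   [ 594.  -327.5   48.8   24.1   15.9] z 60.6 82
   [ 420.  -381.4   36.5   24.8  -13.2] z 45.2 41
marks
   [725.3 391.8  76.6  18.9 -15.8] z 18.8 738
   [596.5 115.4 126.2  68.5   3.7] z 6.8 320
   [659.5  29.6  66.   16.5 -80. ] z 7.1 61
   [591.4  24.5 104.7  67.5   3.4] z 6.8 124
red [589.5 186.   35.9] 695
white [460.4 290.2  60.6] 861
z table [-1.15726782  0.29072964  1.9907588 ]
```

```bash
cat >> vis.py <<'E'
def railfit(f):
    P,H,S,V,area=masks(f)
    y=area&(H>8)&(H<35)&(S>45)&(V>50)&(P[...,2]<.015)&(abs(P[...,0]-.605)<.1)&(P[...,1]<.19)&(P[...,1]>-.23)
    v,u=np.nonzero(y); p=plane(f,np.c_[u,v],.006)*1000
    def res(q):
        c,s=np.cos(q[2]),np.sin(q[2]); d=p-q[:2]; a=d@[c,s]; b=d@[-s,c]
        b=b-np.clip(np.round((b-45)/90)*90+45,-135,135)
        dx,dy=abs(a)-63+q[3],abs(b)-34+q[3]
        return np.where((dx<0)&(dy<0),np.maximum(dx,dy),np.hypot(np.maximum(dx,0),np.maximum(dy,0)))
    r=least_squares(res,[605,-30,.05,1],loss="soft_l1",f_scale=1.5)
    return r.x,len(p),np.median(abs(res(r.x)))
E
python3 - <<'E'
from vis import *
for n in("top","side"):
    f=dict(np.load(n+"0.npz")); q,k,e=railfit(f); print(n,np.round(q,4),k,e)
    c,s=np.cos(q[2]),np.sin(q[2])
    for m,b in zip("abcd",(135,45,-45,-135)): print(m,np.round(q[:2]+b*np.array([-s,c]),1))
from plant import robot
import math
for nm,x,y,yaw in(("60",.4645,-.2895,89.2),("78",.4385,-.083,75.3),("114",.4395,.091,74.9),("96",.4499,.298,-80)):
    for z in(.03,.15):
        for k in(90,-90):
            q=robot.inverse_kinematics([x,y,z],[math.pi,0,math.radians(yaw+k)]); print(nm,z,k,None if q is None else np.round(q,2))
E
```

```text
top [ 6.046566e+02 -1.960130e+01  6.150000e-02  1.452600e+00] 832 0.74944757650682
a [596.4 115.1]
b [601.9  25.3]
c [607.4 -64.5]
d [ 613.  -154.3]
side [ 6.052227e+02 -2.038770e+01  6.240000e-02  1.446800e+00] 803 0.6445518318731609
a [596.8 114.3]
b [602.4  24.5]
c [608.  -65.3]
d [ 613.6 -155.1]
60 0.03 90 [ 0.93  0.62 -0.59  1.98  0.53  0.69  1.56]
60 0.03 -90 [ 0.52  0.54 -0.05  2.01  0.05  0.59 -1.15]
60 0.15 90 [ 1.01  0.45 -0.69  1.9   0.36  0.91  1.71]
60 0.15 -90 [ 0.54  0.37 -0.08  1.93  0.04  0.85 -1.14]
78 0.03 90 [ 0.56  0.5  -0.57  2.21  0.51  0.56  0.92]
78 0.03 -90 [ 0.2   0.44 -0.13  2.23  0.12  0.48 -1.85]
78 0.15 90 [ 0.73  0.3  -0.74  2.12  0.28  0.82  1.13]
78 0.15 -90 [ 0.32  0.23 -0.26  2.14  0.08  0.78 -1.82]
114 0.03 90 [ 0.22  0.52 -0.64  2.2   0.57  0.58  0.47]
114 0.03 -90 [-0.05  0.45 -0.31  2.22  0.28  0.5  -2.4 ]
114 0.15 90 [ 0.56  0.4  -1.04  2.11  0.45  0.88  0.57]
114 0.15 -90 [ 0.21  0.27 -0.59  2.12  0.21  0.8  -2.34]
96 0.03 90 [-0.22  0.61 -0.58  2.    0.52  0.68 -2.53]
96 0.03 -90 [ 0.08  0.8  -1.03  1.99  0.9   0.91  0.3 ]
96 0.15 90 [ 0.05  0.53 -0.95  1.91  0.52  0.97 -2.53]
96 0.15 -90 [ 0.13  0.59 -1.07  1.91  0.61  1.02  0.53]
```

```bash
cat > act.py <<'E'
from plant import robot
import numpy as np, math
from vis import *
TH=3.55; MARK=dict(a=(.5966,.1147),b=(.6021,.0249),c=(.6077,-.0649),d=(.6133,-.1547))
UP=.15
def att(yaw): return [math.pi,0,math.radians((yaw+180)%360-180)]
def s(tag):
    q=robot.sense(); print(tag,"t %.1f"%q["t"],"tcp",np.round(q["tcp_pos"]*1000,1),"yaw %.1f"%math.degrees(q["tcp_rot"][2]),"open %.3f"%q["opening"],"F",np.round(q["wrist_force"],1),"gf %.0f"%q["gripper_force"]); return q
def pick(x,y,yaw,zb,k):
    psi=yaw+k
    robot.grip(.62,40); robot.goto([x,y,UP],att(psi))
    robot.move_straight([x,y,zb+.06],vel=.15); print("hit",robot.move_straight([x,y,zb+.029],vel=.05,contact_N=8)); s("down")
    robot.grip(0,40); s("grip")
    robot.move_straight([x,y,zb+.055],vel=.04); robot.move_straight([x,y,UP],vel=.15); s("up")
def place(m,psi,dx=0,dy=0):
    x,y=MARK[m]; x+=dx; y+=dy; z=.006+.029
    robot.move_straight([x,y,UP],vel=.16,attitude=att(psi)); s("over")
    robot.move_straight([x,y,z+.012],vel=.12)
    print("touch",robot.move_straight([x,y,z-.003],vel=.02,contact_N=4)); s("set")
    robot.grip(.62); robot.move_straight([x,y,z+.05],vel=.12); robot.move_straight([x,y,UP],vel=.2); s("off")
E
python3 - <<'E'
from act import *
pick(.4645,-.2895,89.2,-.0003,-90)
E
```

```text
hit False
down t 3.4 tcp [ 464.6 -289.5   28.7] yaw -0.8 open 0.619 F [ 0.5 -0.2  0.6] gf 0
grip t 3.8 tcp [ 464.8 -289.8   29.2] yaw -0.8 open 0.299 F [-0.4  0.1  3. ] gf 41
up t 5.3 tcp [ 463.8 -289.1  149.2] yaw -0.8 open 0.300 F [ 0.2  0.5 -1.5] gf 40
```

Run:
```python
from act import *
place("a",TH-90)
robot.goto([.4385,-.083,UP],att(75.3-90))
f=robot.grab_frame("side"); cv2.imwrite("pics/s1.png",f["image"][...,::-1]); show("side",boards(f))
```

```text
over t 9.4 tcp [596.6 114.4 150.1] yaw -86.5 open 0.294 F [-0.5 -0.6 -0.6] gf 40
touch True
set t 11.0 tcp [596.5 114.8  35.2] yaw -86.4 open 0.294 F [-1.3  0.3  4.4] gf 41
off t 12.4 tcp [596.2 114.9 149.5] yaw -86.4 open 0.615 F [ 0.6  0.  -0.8] gf 0
side
   [451.1 291.7  79.   48.8 -79.8] z 19.8 1235
   [597.2 116.1  58.4  50.1   3.6] z 13.2 483
   [439.5  91.4 113.1  48.9  75.1] z 7.7 1163
   [438.9 -82.3  75.4  48.5  75.9] z 7.5 386
   [ 594.3 -329.8   55.    35.7   15.8] z 18.3 153
```

View pics/s1.png

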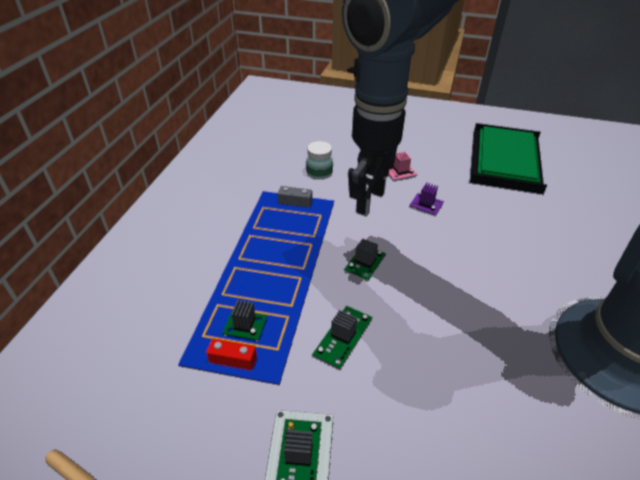

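Board 60 sits at (245,323), centred and square in mark a next to the red stop. On to 78 and 114.

Run:
```python
from act import *
pick(.4385,-.083,75.2,-.0003,-90); place("b",TH-90)
f=robot.grab_frame("top"); show("top",boards(f))
pick(.4395,.091,74.9,-.0003,-90); place("d",TH-90)
```

```text
hit False
down t 15.7 tcp [438.5 -83.2  28.7] yaw -14.8 open 0.620 F [-0.1 -0.2  0.7] gf 0
grip t 16.0 tcp [438.7 -83.1  29. ] yaw -14.8 open 0.298 F [-1.8  0.6  4.2] gf 41
up t 17.6 tcp [437.9 -82.6 149.4] yaw -14.8 open 0.299 F [-0.2  0.1 -2. ] gf 40
over t 19.0 tcp [601.5  24.4 149.5] yaw -86.5 open 0.301 F [ 0.2 -0.5 -1.6] gf 40
touch True
set t 20.6 tcp [602.   25.   35.1] yaw -86.4 open 0.300 F [0.4 0.9 4.5] gf 41
off t 22.0 tcp [601.8  25.2 149.8] yaw -86.4 open 0.618 F [-0.5  0.7  0.2] gf 0
top
   [439.5 272.6  78.   37.8 -43. ] z 19.6 301
   [596.9 115.9  58.3  47.4   3.4] z 13.4 273
   [439.5  90.6 111.6  46.8  75.4] z 7.5 836
   [602.4  26.3  75.4  47.    3.5] z 13.5 298
hit False
down t 24.6 tcp [439.6  90.9  28.7] yaw -15.1 open 0.620 F [0.  0.  0.2] gf 0
grip t 25.0 tcp [439.8  91.1  29. ] yaw -15.1 open 0.301 F [-0.5  0.   4.8] gf 40
up t 26.6 tcp [438.7  91.1 149.3] yaw -15.1 open 0.297 F [-1.1 -0.2 -2.6] gf 40
over t 28.6 tcp [ 613.2 -154.   149.9] yaw -86.4 open 0.302 F [-0.7  0.8 -2.7] gf 39
touch True
set t 30.2 tcp [ 613.3 -154.5   35.1] yaw -86.4 open 0.297 F [-0.   0.5  4.8] gf 40
off t 31.6 tcp [ 613.2 -154.4  149.9] yaw -86.4 open 0.623 F [-0.7 -0.2  0.1] gf 0
```

Run:
```python
from act import *
pick(.4496,.2985,-80,.0122,-90)
f=robot.grab_frame("side"); cv2.imwrite("pics/s2.png",f["image"][...,::-1])
```

```text
hit False
down t 35.6 tcp [449.6 298.7  41.2] yaw -170.0 open 0.618 F [0.5 0.4 0.3] gf 0
grip t 35.9 tcp [449.8 298.8  41.6] yaw -170.0 open 0.296 F [0.1 0.2 2.2] gf 41
up t 37.4 tcp [449.3 297.8 149.2] yaw -170.0 open 0.296 F [-1.1 -0.2 -2.7] gf 40
```

View pics/s2.png

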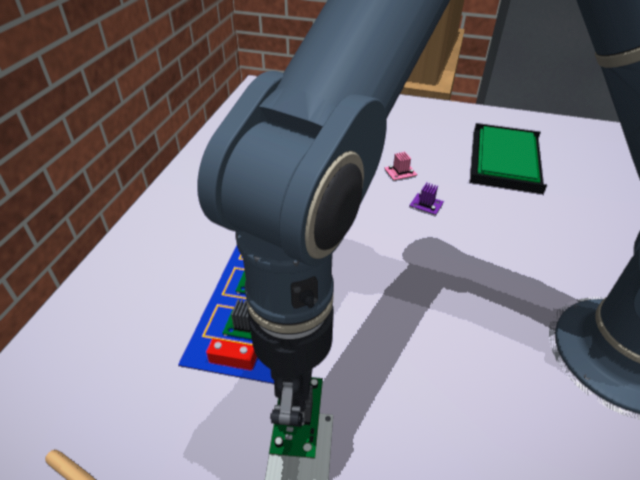

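Board 96 is off the pins, level in the jaws at (295,420). I'll place it on mark c, then retreat and check.

Run:
```python
from act import *
place("c",TH-90)
robot.goto([.35,-.45,.25],att(0)); robot.sleep(.3)
for n in("top","side"):
    f=robot.grab_frame(n); cv2.imwrite(f"pics/{n}3.png",f["image"][...,::-1]); show(n,boards(f)); show("sinks",sinks(f))
    P,H,S,V,area=masks(f); print("jar",np.round(1000*np.median(P[area&(P[...,2]>.055)],axis=0),1))
```

```text
over t 40.1 tcp [607.5 -64.4 150.1] yaw -86.4 open 0.297 F [ 0.3  0.  -1.7] gf 41
touch True
set t 41.7 tcp [607.7 -65.1  35.6] yaw -86.5 open 0.297 F [-0.1 -0.7  5.6] gf 41
off t 43.1 tcp [607.5 -65.2 149.7] yaw -86.5 open 0.620 F [0.  0.1 0.1] gf 0
top
   [597.  115.7  58.1  47.    3.4] z 13.3 283
   [602.5  26.1  76.2  47.5   3.7] z 13.3 479
   [608.1 -65.6  93.9  47.    3.5] z 13.4 651
   [ 613.5 -153.2  111.5   47.5    3.4] z 13.4 806
sinks
   [595.8 115.4  32.2  26.8 -85.2] z 55.9 118
   [601.4  26.2  31.6  27.1 -86.3] z 55.4 124
   [607.1 -65.6  31.6  26.9 -85.9] z 55.8 127
   [ 612.5 -153.    32.    27.1  -87.1] z 55.8 128
   [ 614.8 -218.2   69.4   28.     3.2] z 38.4 326
   [ 586.7 -336.    50.8   18.4   41.6] z 58.9 49
   [ 416.2 -391.5   29.6   25.2  -56.1] z 44.1 33
jar [ 600.1 -342.6   65.8]
side
   [597.1 116.4  58.3  50.    3.6] z 13.6 483
   [602.7  27.5  76.6  48.6   3.9] z 13.6 604
   [608.5 -64.4  94.5  49.    3.3] z 13.7 668
   [ 614.9 -152.1  113.    51.9    4. ] z 13.8 730
   [ 594.4 -329.9   55.    35.7   15.8] z 18.2 155
sinks
   [587.4 193.2  72.5  25.4  21. ] z 33.5 116
   [596.2 119.2  35.4  27.8 -85.5] z 54.8 245
   [601.6  29.7  36.7  27.6 -86.3] z 54.8 196
   [607.5 -60.8  40.4  27.4 -85.2] z 54.6 167
   [ 613.1 -148.8   41.1   28.3  -86.3] z 53.7 150
   [ 346.3 -284.8   39.    25.    74.1] z 48.0 84
   [ 593.7 -326.5   48.8   28.1   15.9] z 60.0 84
   [ 417.2 -387.4   37.2   28.2  -56.5] z 45.5 47
jar [ 600.1 -333.3   64.7]
```

View pics/top3.png

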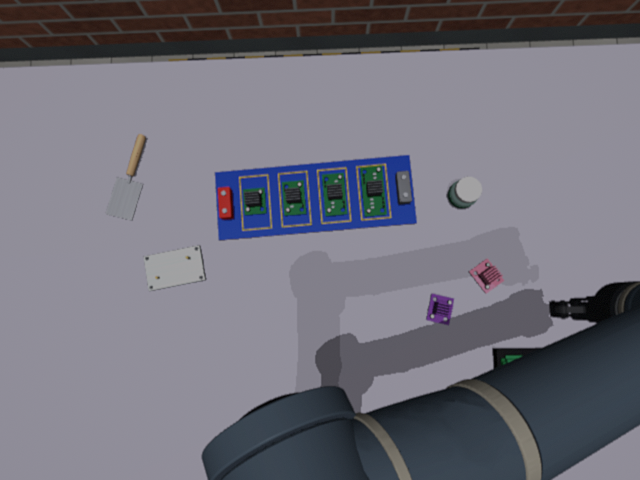

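View pics/side3.png

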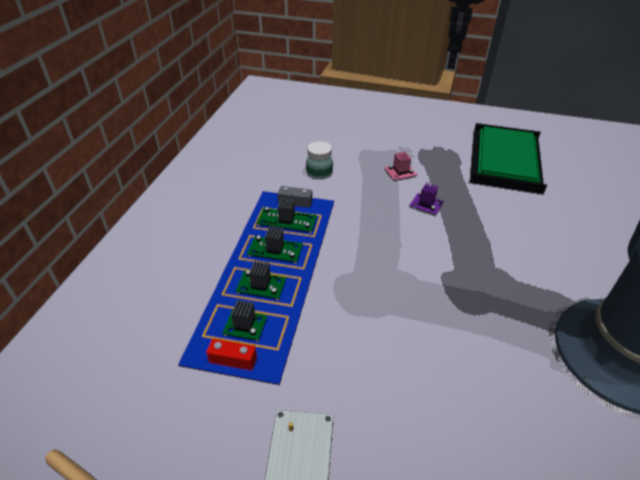

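All four boards sit square and within about 1 mm of centre at (254,200), (294,196), (335,192) and (374,188), in the right order. The jar at (465,192) has not moved.

```bash
python3 -c "
from plant import robot
print(robot.close_job())"
```

```text
the job is handed in; nothing more can be done
None
```

The job is handed in: boards 60, 78, 96 and 114 are on marks a to d, shortest at the red stop, each square and within about 1.5 mm of centre in the top view; the jar did not move, and it took about 45 s of the 99 s allowed.

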